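# Stage the parts of a wooden toy truck

### The arm

A 6-joint arm with a two-finger parallel gripper is mounted at the origin on the work surface. World frame = base frame: x ahead of the robot, y to its left, z up, the work surface at z = 0. Lengths are in m, angles in rad, forces in N, time in s.
With the tool pointing down it reaches from about 0.325 to 0.775 m from the base axis. Payload 5.5 kg.
Tool frame: the origin (TCP) lies at the very end of the fingers, on their centre line; the grasp point (between the pads) lies 19 mm behind it; y points along the fingers, x is the direction in which the jaws open and shut, and the axes are right-handed (so a half turn about y gives the same grasp; the last joint's range is limited). The gripper opens to 85 mm and grips with 20 to 120 N. Pads are 22 mm wide; open, the fingers measure 114 mm over their backs; the gripper's body (76 mm by 85 mm) begins 54 mm behind the grasp point. The pads swing forward as they close: fully open they stand 13 mm farther back than shut.
Start: joints at [-1.161, 0.091, 1.231, -0, 1.82, -0.057], TCP at [0.27, -0.536, 0.231] pointing down, gripper open.
Joint ranges: [-2.87, 2.87], [-0.86, 2.18], [0.17, 2.46], [-1.51, 4.65], [0.06, 2.69], [-2.65, 2.65]. Speed limits (rad/s): [2.57, 2.57, 3.01, 3.14, 3.14, 3.14].

### API

Orientations are given as a unit quaternion [x, y, z, w].
In Python, from station import status, vision, robot gives the robot as it stands. The module is installed in compiled form; this text tells all that it offers.
- The arm moves only by the shell command python3 -m jog 'ROWS' [FORCE]. ROWS is JSON, a list that holds one entry, the list of rows, each a list of 5 numbers: the shift along the world's x, y, z in m, then the turn about the world's z in rad, then the opening, from 0 (shut) to 1 (fully open). In form: [[[tx, ty, tz, spin, jaw], ...]]. A call has 1 to 20 rows; each row is the pose to reach, as a shift and turn from the pose commanded when the call began; what a row does not reach only later rows make up. A row lasts 1/10 s, in which the tool goes at most 50 mm and 8.59 degrees, less where a joint would pass 70% of its speed; a pose out of reach is approached as far as the arm can. A call with a gripper value outside its range is refused whole. The fingers move at their own pace and stop on an object; FORCE is the grip in N (left out, the last holds). Time passes only in rows, so rows that repeat a pose let the fingers close. It gives the time, the measured TCP pose, the force and the opening at its end, in the units of the state.
- status.get_state(): the state, without advancing time (a new reading comes with each control period).
- vision.read_camera(name): name is "side" or "top"; returns a dict with "frame" (480x640x3 uint8, red, green, blue), "z_map" (480x640 float32, m along the optical axis (not along the pixel's ray), 0 where there is no reading), "camera_matrix" (3x3 intrinsics, pixels), "extrinsics" (4x4, takes a point from camera to world coordinates). Camera axes: x right, y down, z forward; pixel columns grow to the right and rows downward; lengths in m; the calibration is good to about 2 mm. A picture is of the moment at which its call begins.
- robot.job_done(): hands the job in, once; it reports no verdict.
The state is a dict: "time": time; "joints": joint angles; "qvel": joint speeds; "joint_efforts": joint torques, N m; "tool_pos": TCP position; "tcp_rot": TCP orientation; "wrist_force": force on the tool from outside, world axes, zero at the start; "moment": the same for the moment, N m; "width": finger opening in m.
Only numpy, scipy, OpenCV 4.12 (cv2) and the standard library are available. Lean on these libraries where they do the work, as an engineer would, in place of code of your own. Each camera call takes 0.05 s, during which the arm holds its last target.

### The job

Lay out the four loose pine parts of the toy truck for assembly: each wheel flat inside the round nest of its own size and the chassis bar flat inside the long nest. Lay the bed board flat on the sloped stand, long side running up the slope and wholly on the slope's width, with a short edge resting against the ledge at the bottom. Leave all four parts in their places at rest, the same face up as they lay.

Things in the scene. Friction and masses are not known exactly. Their poses are not given: they have to be found in the camera images.
- big_wheel: Larger of the two loose wooden wheels: a plain pine disc lying flat, 60 mm diameter, 26 mm thick, 45 g, small dark mark for the axle on top. Origin at the centre of its underside, z up.
- small_wheel: Smaller loose wooden wheel: a pine disc lying flat, 40 mm diameter, 26 mm thick, 22 g, small dark mark for the axle on top. Origin at the centre of its underside, z up.
- chassis: Loose chassis: a pine bar 110 mm (its x) by 32 mm (its y) by 26 mm high, 50 g, two dark lines across its top. Origin at the centre of its underside, z up; either end is alike.
- bed_board: Loose bed board: a plain flat pine rectangle 90 mm (its x) by 60 mm (its y), 18 mm thick, 50 g. Origin at the centre of its underside, z up; either end is alike.
- big_nest: Larger round plywood nest: a shallow tray 90 mm in outer diameter with a grey floor 5 mm above the bench; inside the rim 74 mm diameter; rim 8 mm wide, its top 11 mm above the bench (6 mm above the floor). Origin at the centre of its underside, on the bench. It is fixed to the bench.
- small_nest: Smaller round plywood nest: a shallow tray 70 mm in outer diameter with a grey floor 5 mm above the bench; inside the rim 54 mm diameter; rim 8 mm wide, its top 11 mm above the bench (6 mm above the floor). Origin at the centre of its underside, on the bench. It is fixed to the bench.
- long_nest: Long rectangular plywood nest: a shallow tray 140 mm (its x) by 62 mm (its y) outside, 124 by 46 mm inside the rim, grey floor 5 mm and rim top 11 mm above the bench. Origin at the centre of its underside, on the bench; either end is alike. It is fixed to the bench.
- slope: Sloped grey laminate face of the stand, 100 mm wide, tilted 28 degrees, so smooth that wood slides down it. At its low end a plywood ledge across its whole width stands 16 mm above the face. Origin on the face, 45 mm up from the ledge, mid-width (where the seated bed board's underside centre lies), 41 mm above the bench. Axes tilt with it: x up the slope, y along the ledge, z out of the face.
- stand: The fixed plywood stand that carries the sloped face, footprint about 115 by 100 mm. Origin at the centre of its underside, on the bench, 41 mm below the slope's origin. The slope rises towards its x (away from the robot, within 0.35 rad of world x), the ledge is on the robot's side; the top end is 70 mm above the bench, 62 mm up-slope from the slope's origin.
There are look-alikes about, which are no part of the job. Leave any green look-alike of the chassis alone.

How it is judged:
By the outcome, as a careful person would: the job done as asked, in the order asked, and still so for the second after the job is handed in, with the robot touching nothing.
It also fails if it takes over 106 s, if anything falls off the work surface, if the arm or the gripper's body presses on something with over 40 N, if the wrist force passes 120 N, or if a joint passes its speed limit or range.

## Working session

There is one attempt and no reset: what is moved stays moved. The work goes in short steps, Python scripts to look and compute and a shell command to move; the robot and the scene stay as the last step left them, time stands still between calls to the robot, and variables do not carry over. Pictures are saved under pics/ and viewed, and the job is handed in when it is done.

```bash
mkdir -p pics
python3 - <<'E'
from station import status, vision, robot
import cv2, numpy as np
s=status.get_state(); print({k:np.round(v,3).tolist() for k,v in s.items()})
for n in("top","side"):
    d=vision.read_camera(n); np.savez(n+"0.npz",**d)
    cv2.imwrite(f"pics/{n}0.png",d["frame"][:,:,::-1]); print(n,d["camera_matrix"].tolist(),np.round(d["extrinsics"],4).tolist())
E
```

```text
{'time': 0.0, 'joints': [-1.161, 0.092, 1.232, 0.0, 1.82, -0.057], 'qvel': [0.002, 0.001, 0.001, 0.001, -0.0, 0.001], 'joint_efforts': [-0.0, -45.872, -41.802, -0.0, 0.012, -0.0], 'tool_pos': [0.27, -0.536, 0.23], 'tcp_rot': [-0.602, 0.371, -0.37, 0.602], 'wrist_force': [-0.148, 0.317, -0.421], 'moment': [0.018, -0.001, 0.005], 'width': 0.086}
top [[542.9722088312456, 0.0, 321.61167821881236], [0.0, 542.9722088312456, 244.96462421310358], [0.0, 0.0, 1.0]] [[0.0087, -0.9967, 0.0807, 0.3371], [-0.9999, -0.0082, 0.0062, 0.0174], [-0.0056, -0.0808, -0.9967, 1.1032], [0.0, 0.0, 0.0, 1.0]]
side [[559.1869435523505, 0.0, 312.4780961181222], [0.0, 559.1869435523505, 239.48007672809408], [0.0, 0.0, 1.0]] [[-0.9812, -0.094, 0.1688, 0.2138], [-0.193, 0.5241, -0.8295, 1.1004], [-0.0105, -0.8464, -0.5324, 0.748], [0.0, 0.0, 0.0, 1.0]]
```

View pics/top0.png

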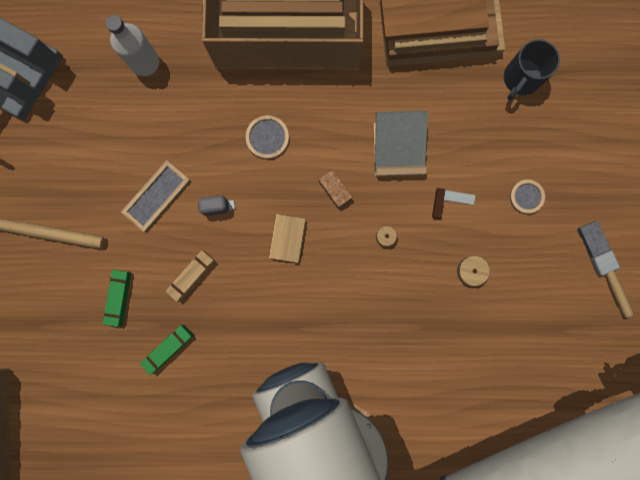

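View pics/side0.png

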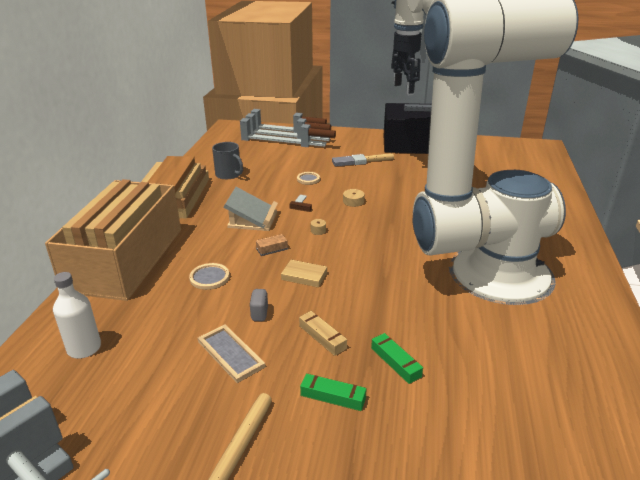

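Candidates in the top view:
- **Big wheel:** disc at (474,271).
- **Small wheel:** disc at (387,237).
- **Chassis:** pine bar at (190,276). The green look-alikes at (118,298) and (167,350) stay where they are.
- **Bed board:** pine rectangle at (288,239). The brown block at (336,190) is not pine.
- **Nests:** big (267,137), small (528,197), long (156,197).
- **Stand:** (401,145).

Next I'll measure these.

```bash
cat > h.py <<'E'
import numpy as np, cv2
def ray(d,u,v,z):
    K=d["camera_matrix"];E=d["extrinsics"]
    r=E[:3,:3]@np.linalg.solve(K,np.array([u,v,1.]));o=E[:3,3]
    return o+r*(z-o[2])/r[2]
def pts3(d):
    K=d["camera_matrix"];E=d["extrinsics"];z=d["z_map"]
    v,u=np.mgrid[:480,:640]
    P=np.stack([(u-K[0,2])/K[0,0]*z,(v-K[1,2])/K[1,1]*z,z],-1)
    return P@E[:3,:3].T+E[:3,3]
E
python3 - <<'E'
from h import *
d=dict(np.load("top0.npz"));P=pts3(d);f=d["frame"]
for u,v in [(320,330),(474,275),(387,240),(190,276),(288,239),(336,190),(267,137),(528,197),(156,197),(401,120),(401,150),(401,160),(401,170),(60,350)]:
    print(u,v,np.round(P[v,u],3),f[v,u])
im=f[90:320,90:560];cv2.imwrite("pics/crop0.png",cv2.resize(im[:,:,::-1],None,fx=1.7,fy=1.7,interpolation=cv2.INTER_CUBIC))
Z=P[...,2].copy()
cv2.imwrite("pics/z0.png",np.clip((Z[90:320,90:560]+.01)*3000,0,255).astype(np.uint8))
E
```

```text
320 330 [0.255 0.026 0.   ] [130  90  56]
474 275 [ 0.367 -0.277  0.028] [178 146 103]
387 240 [ 0.435 -0.106  0.027] [165 136  94]
190 276 [0.36  0.286 0.022] [172 142  99]
288 239 [0.436 0.092 0.019] [159 131  91]
336 190 [ 0.535 -0.004  0.025] [153 114  83]
267 137 [0.649 0.139 0.005] [102 101 106]
528 197 [ 0.528 -0.396  0.004] [100  99 104]
156 197 [0.522 0.365 0.003] [100  99 104]
401 120 [ 0.668 -0.129  0.063] [101 104  98]
401 150 [ 0.615 -0.133  0.036] [100 104  98]
401 160 [ 0.598 -0.135  0.022] [101 105 100]
401 170 [ 0.576 -0.134  0.03 ] [165 137 106]
60 350 [ 0.21   0.55  -0.001] [125  86  54]
```

View pics/crop0.png

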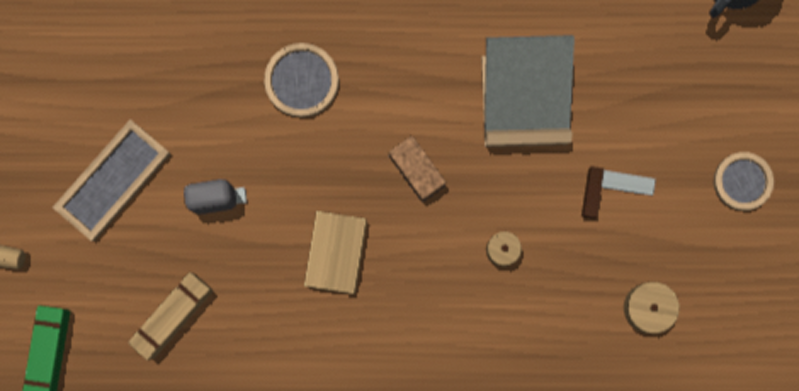

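View pics/z0.png

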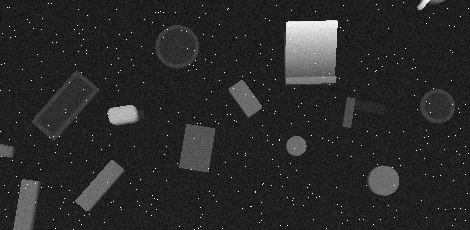

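```bash
cat >> h.py <<'E'
def blob(d,u,v,lo,hi,zt,r=60,color=None):
    Z=cv2.medianBlur(pts3(d)[...,2].astype(np.float32),3)
    m=((Z>lo)&(Z<hi)).astype(np.uint8)
    if color is not None: m=color(d["frame"].astype(int)).astype(np.uint8)
    w=np.zeros_like(m);w[max(0,v-r):v+r,max(0,u-r):u+r]=1;m*=w
    m=cv2.morphologyEx(m,cv2.MORPH_CLOSE,np.ones((3,3)))
    n,l,st,c=cv2.connectedComponentsWithStats(m)
    k=l[v,u] or 1+np.argmax(st[1:,4])
    cs,_=cv2.findContours((l==k).astype(np.uint8),cv2.RETR_EXTERNAL,cv2.CHAIN_APPROX_NONE)
    c=max(cs,key=len)[:,0,:]
    return np.array([ray(d,a,b,zt)[:2] for a,b in c]),(l==k)
def rect(p):
    (x,y),(a,b),t=cv2.minAreaRect((p*1000).astype(np.float32))
    if a<b: a,b,t=b,a,t+90
    return [round(q,1) for q in (x,y,a,b)],round((t+90)%180-90,1)
E
python3 - <<'E'
from h import *
d=dict(np.load("top0.npz"))
for n,u,v,lo,zt in [("big",474,275,.014,.026),("small",387,241,.014,.026),("chassis",190,276,.014,.026),("board",288,239,.009,.018),("brick",336,190,.012,.025)]:
    p,m=blob(d,u,v,lo,lo+.028,zt); print(n,rect(p),np.round(cv2.minEnclosingCircle((p*1000).astype(np.float32))[0],1))
pine=lambda f:(f[...,0]>145)&(f[...,1]>115)
for n,u,v,zt in [("big",474,275,.026),("small",387,241,.026),("chassis",190,276,.026),("board",288,239,.018),("bignest",267,117,.011),("smallnest",528,183,.011),("longnest",128,197,.011)]:
    p,m=blob(d,u,v,0,0,zt,color=pine,r=45); print(n,rect(p),np.round(cv2.minEnclosingCircle((p*1000).astype(np.float32)),1) if 0 else cv2.minEnclosingCircle((p*1000).astype(np.float32)))
grey=lambda f:(abs(f[...,0]-f[...,2])<18)&(f[...,1]>75)
for n,u,v,zt in [("bignest",267,137,.005),("smallnest",528,197,.005),("longnest",156,197,.005)]:
    p,m=blob(d,u,v,0,0,zt,color=grey,r=45); print(n,rect(p),cv2.minEnclosingCircle((p*1000).astype(np.float32)))
# slope
P=pts3(d);p,m=blob(d,401,140,0,0,.05,color=grey,r=45)
Q=P[m];Q=Q[(Q[:,2]>.01)&(Q[:,2]<.08)]
A=np.c_[Q[:,:2],np.ones(len(Q))];
for _ in range(3):
    c=np.linalg.lstsq(A,Q[:,2],rcond=None)[0];k=abs(A@c-Q[:,2])<.006;A=A[k];Q=Q[k]
print("plane",c,np.degrees(np.arctan(np.hypot(*c[:2]))),np.arctan2(c[1],c[0]))
cs,_=cv2.findContours(m.astype(np.uint8),0,1);cc=max(cs,key=len)
E=d["extrinsics"];K=d["camera_matrix"];o=E[:3,3];nn=np.array([c[0],c[1],-1])
W=[]
for u,v in cc[:,0,:]:
    r=E[:3,:3]@np.linalg.solve(K,[u,v,1.]);t=-(nn@o+c[2])/(nn@r);W.append(o+t*r)
W=np.array(W);print("slope rect xy",rect(W[:,:2]));b=cv2.boxPoints(cv2.minAreaRect((W[:,:2]).astype(np.float32)));print(b, [float(q@c[:2]+c[2]) for q in b])
E
```

```text
big ([376.2, -276.0, 59.3, 57.6], 89.3) [ 376.7 -276.6]
small ([444.3, -103.9, 38.3, 38.0], -44.9) [ 444.4 -103.9]
chassis ([362.1, 286.1, 110.7, 34.0], -40.2) [362.4 286.7]
board ([439.2, 94.1, 90.3, 60.1], -8.5) [439.5  93.8]
brick ([539.4, -1.4, 71.2, 36.4], 36.0) [539.6  -0.9]
big ([377.1, -278.0, 55.7, 55.4], -0.7) ((376.795654296875, -278.1213684082031), 29.01734733581543)
small ([445.3, -103.9, 36.0, 35.9], 0.5) ((444.9652404785156, -104.54254913330078), 18.991662979125977)
chassis ([361.8, 287.9, 65.5, 30.6], -40.6) ((361.34515380859375, 287.7025146484375), 33.926300048828125)
board ([438.5, 94.9, 90.7, 58.9], -8.8) ((438.4959716796875, 95.75342559814453), 52.69648361206055)
bignest ([649.1, 139.3, 89.1, 86.9], -43.9) ((649.0855712890625, 138.8345184326172), 44.92810821533203)
smallnest ([529.7, -392.6, 68.0, 66.8], -1.1) ((529.4476928710938, -392.794677734375), 34.6112060546875)
longnest ([524.2, 365.5, 140.8, 62.4], -39.8) ((524.1428833007812, 365.3694763183594), 76.1954345703125)
bignest ([649.7, 139.0, 70.2, 69.5], -89.2) ((649.5410766601562, 139.1673583984375), 35.837162017822266)
smallnest ([529.7, -393.8, 49.5, 49.1], 0.4) ((529.484375, -394.2161865234375), 25.77110481262207)
longnest ([524.8, 366.0, 122.2, 42.7], -40.3) ((524.1238403320312, 365.47076416015625), 63.59481430053711)
plane [ 0.52784721  0.01729767 -0.28771948] 27.839903308791403 0.03275849118725654
slope rect xy ([635.0, -131.1, 100.7, 95.1], -88.1)
[[ 0.5858022  -0.08233177]
 [ 0.5891665  -0.18298884]
 [ 0.6841874  -0.17981291]
 [ 0.6808231  -0.07915585]] [0.020070428921033168, 0.02010514590224488, 0.07031659396043899, 0.07028187685034959]
```

```bash
cat >> h.py <<'E'
def jaw():
    from station import status
    from scipy.spatial.transform import Rotation as R
    s=status.get_state();M=R.from_quat(s["tcp_rot"]).as_matrix()
    print("t",s["time"],"pos",np.round(s["tool_pos"],4),"jawyaw deg",round(np.degrees(np.arctan2(M[1,0],M[0,0])),1),"down",np.round(M[:,1],3),"q6",round(s["joints"][5],2),"w",round(s["width"],4),"F",np.round(s["wrist_force"],1))
E
python3 -c "
from h import *;jaw()"
```

```text
t 0.1 pos [ 0.2699 -0.5356  0.2302] jawyaw deg -63.3 down [-0.001  0.002 -1.   ] q6 -0.06 w 0.0855 F [-0.3  0.5 -0.2]
```

```bash
python3 -m jog '[[[0.02,0.05,-0.02,0,1],[0.04,0.09,-0.04,0,1],[0.06,0.13,-0.06,0,1],[0.08,0.17,-0.08,0,1],[0.1,0.21,-0.1,0,1],[0.107,0.25,-0.12,0,1],[0.107,0.259,-0.13,0,1],[0.107,0.259,-0.13,0,1],[0.107,0.259,-0.13,0,1]]]' 40
python3 - <<'E'
from h import *
from station import vision
jaw()
for n in("top","side"):
    d=vision.read_camera(n); np.savez(n+"1.npz",**d)
f=d["frame"];cv2.imwrite("pics/s1.png",cv2.resize(f[100:260,250:480,::-1],None,fx=3,fy=3))
E
```

```text
time: 1.0
tool_pos: [0.377, -0.2777, 0.1018]
tcp_rot: [0.602, -0.371, 0.371, -0.602]
wrist_force: [0.4, -0.0, 0.2]
width: 0.0856
t 1.0 pos [ 0.377  -0.2777  0.1018] jawyaw deg -63.3 down [ 0.    -0.001 -1.   ] q6 0.4 w 0.0856 F [ 0.4 -0.   0.2]
```

View pics/s1.png

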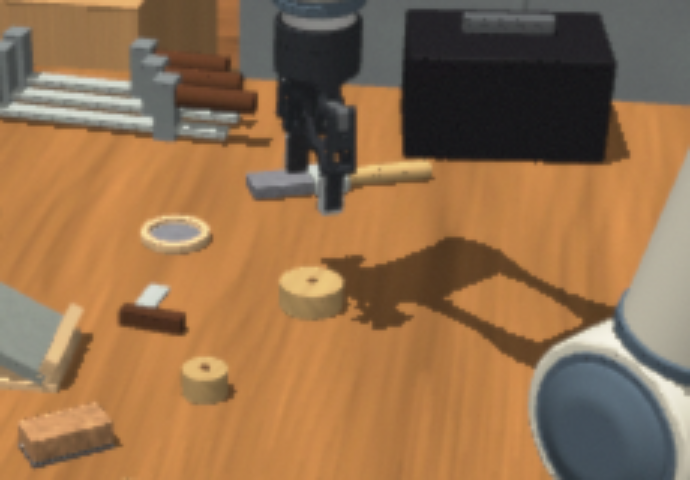

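The open gripper is above the big wheel, which sits at crop (312,290). I'll descend and grip.

```bash
python3 -m jog '[[[0,0,-0.04,0,1],[0,0,-0.08,0,1],[0,0,-0.096,0,1],[0,0,-0.096,0,1],[0,0,-0.096,0,0],[0,0,-0.096,0,0],[0,0,-0.096,0,0],[0,0,-0.096,0,0],[0,0,-0.096,0,0],[0,0,-0.096,0,0],[0,0,-0.096,0,0],[0,0,-0.096,0,0]]]' 40
python3 - <<'E'
from h import *
from station import vision
jaw()
d=vision.read_camera("side")
f=d["frame"];cv2.imwrite("pics/s2.png",cv2.resize(f[100:260,250:480,::-1],None,fx=3,fy=3))
E
```

```text
time: 2.3
tool_pos: [0.3783, -0.2784, 0.008]
tcp_rot: [0.603, -0.369, 0.373, -0.602]
wrist_force: [-0.2, -0.9, 6.3]
width: 0.0586
t 2.3 pos [ 0.3783 -0.2784  0.008 ] jawyaw deg -63.3 down [ 0.004 -0.004 -1.   ] q6 0.4 w 0.0586 F [-0.2 -0.9  6.3]
```

View pics/s2.png

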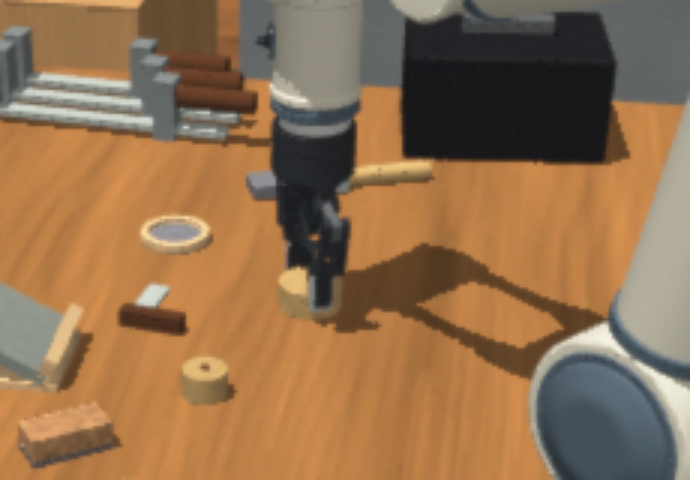

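```bash
python3 -m jog '[[[0,0,0.03,0,0],[0,0,0.07,0,0],[0,0,0.11,0,0],[0,0,0.11,0,0],[0,0,0.11,0,0]]]'
python3 - <<'E'
from h import *
from station import vision
jaw()
d=vision.read_camera("side");np.savez("side3.npz",**d)
f=d["frame"];cv2.imwrite("pics/s3.png",cv2.resize(f[100:200,310:410,::-1],None,fx=6,fy=6,interpolation=cv2.INTER_NEAREST))
E
```

```text
time: 2.85
tool_pos: [0.3778, -0.2774, 0.1172]
tcp_rot: [0.602, -0.369, 0.372, -0.602]
wrist_force: [0.3, 0.8, -0.5]
width: 0.0587
t 2.85 pos [ 0.3778 -0.2774  0.1172] jawyaw deg -63.3 down [ 0.003 -0.003 -1.   ] q6 0.4 w 0.0587 F [ 0.3  0.8 -0.5]
```

View pics/s3.png

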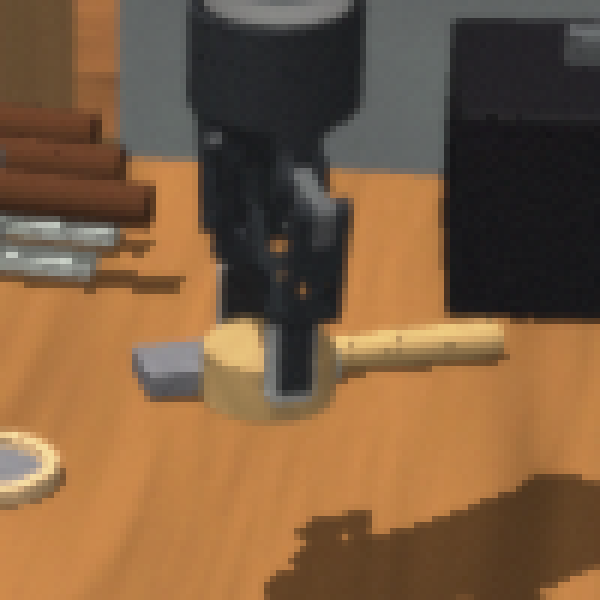

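Run:
```python
from h import *
d=dict(np.load("side3.npz"));P=pts3(d)
for v in range(150,172): print(v,np.round(P[v,357],4),np.round(P[v,359],4),d["frame"][v,358], np.round(P[v,347],3))
```

```text
150 [ 0.365  -0.2281  0.1791] [ 0.3591 -0.2205  0.1827] [34 37 39] [ 0.401 -0.304  0.145]
151 [ 0.3646 -0.2247  0.1778] [ 0.3586 -0.217   0.1815] [32 36 37] [ 0.4   -0.297  0.144]
152 [ 0.3639 -0.22    0.1771] [ 0.3588 -0.2196  0.1776] [32 34 37] [ 0.4   -0.302  0.14 ]
153 [ 0.3641 -0.2225  0.1733] [ 0.3586 -0.219   0.1752] [33 35 37] [ 0.4   -0.299  0.138]
154 [ 0.3645 -0.2262  0.1689] [ 0.3589 -0.2218  0.1712] [28 29 32] [ 0.4   -0.299  0.135]
155 [ 0.3655 -0.2363  0.1617] [ 0.3603 -0.2356  0.1624] [30 31 33] [ 0.398 -0.286  0.138]
156 [ 0.3659 -0.24    0.1573] [ 0.3604 -0.2376  0.1587] [33 34 38] [ 0.397 -0.281  0.137]
157 [ 0.3659 -0.2414  0.1539] [ 0.3611 -0.2446  0.1528] [32 35 37] [ 0.396 -0.272  0.138]
158 [ 0.3654 -0.2372  0.1529] [ 0.3606 -0.2412  0.1516] [34 34 36] [ 0.395 -0.267  0.138]
159 [ 0.3649 -0.2341  0.1515] [ 0.3606 -0.2418  0.1484] [34 36 39] [ 0.395 -0.26   0.138]
160 [ 0.3652 -0.2373  0.1473] [ 0.3604 -0.2407  0.1461] [34 36 38] [ 0.394 -0.258  0.136]
161 [ 0.365  -0.2363  0.1449] [ 0.3603 -0.2408  0.1433] [34 35 37] [ 0.394 -0.255  0.134]
162 [ 0.3645 -0.2326
[... 206 characters left out ...]
  0.1329] [36 37 38] [ 0.394 -0.258  0.125]
165 [ 0.3648 -0.2378  0.1329] [ 0.3603 -0.2441  0.1304] [63 65 64] [ 0.394 -0.259  0.121]
166 [ 0.3654 -0.2442  0.1271] [ 0.3608 -0.2505  0.1246] [112 111 108] [ 0.394 -0.262  0.117]
167 [ 0.3653 -0.2442  0.1242] [ 0.3619 -0.2607  0.117 ] [122 107  83] [ 0.393 -0.252  0.119]
168 [ 0.3655 -0.2465  0.1203] [ 0.361  -0.2538  0.1173] [121  99  66] [ 0.393 -0.256  0.114]
169 [ 0.3664 -0.2554  0.1132] [ 0.3605 -0.2501  0.1161] [128 101  67] [ 0.424 -0.488  0.002]
170 [ 0.3661 -0.2537  0.1111] [ 0.3855 -0.4817  0.0044] [169 118  70] [ 0.423 -0.485  0.   ]
171 [ 0.3908 -0.4742  0.004 ] [ 3.857e-01 -4.844e-01 -3.000e-04] [192 130  74] [ 0.422 -0.475  0.001]
```

```bash
python3 -m jog '[[[0.023,0.035,0,0,0],[0.046,0.07,0,0,0],[0.069,0.105,0,0,0],[0.092,0.14,0,0,0],[0.115,0.175,0,0,0],[0.138,0.21,0,0,0],[0.161,0.245,0,0,0],[0.184,0.28,0,0,0],[0.207,0.315,0,0,0],[0.23,0.35,0,0,0],[0.253,0.385,0,0,0],[0.2715,0.4164,0,0,0],[0.2715,0.4164,0,0,0],[0.2715,0.4164,-0.04,0,0],[0.2715,0.4164,-0.07,0,0],[0.2715,0.4164,-0.07,0,0],[0.2715,0.4164,-0.07,0,0]]]'; python3 -c "
from h import *;jaw()"
```

```text
time: 4.6
tool_pos: [0.6474, 0.1388, 0.0441]
tcp_rot: [0.603, -0.372, 0.37, -0.601]
wrist_force: [0.7, 0.8, -0.8]
width: 0.0583
t 4.6 pos [0.6474 0.1388 0.0441] jawyaw deg -63.3 down [-0.003 -0.001 -1.   ] q6 1.26 w 0.0583 F [ 0.7  0.8 -0.8]
```

```bash
python3 -m jog '[[[0.002,0,-0.01,0,0],[0.002,0,-0.02,0,0],[0.002,0,-0.026,0,0],[0.002,0,-0.028,0,0],[0.002,0,-0.03,0,0],[0.002,0,-0.03,0,0],[0.002,0,-0.03,0,0]]]'; python3 -c "
from h import *;jaw()"
```

```text
time: 5.3
tool_pos: [0.6507, 0.1396, 0.0156]
tcp_rot: [-0.602, 0.371, -0.371, 0.602]
wrist_force: [-0.3, -0.3, 0.7]
width: 0.0583
t 5.3 pos [0.6507 0.1396 0.0156] jawyaw deg -63.3 down [ 0.001  0.    -1.   ] q6 1.26 w 0.0583 F [-0.3 -0.3  0.7]
```

```bash
python3 -m jog '[[[-0.001,0,-0.002,0,0],[-0.001,0,-0.002,0,0],[-0.001,0,-0.002,0,0.85],[-0.001,0,-0.002,0,1],[-0.001,0,-0.002,0,1],[-0.001,0,0,0,1],[-0.001,0,0.03,0,1],[-0.001,0,0.06,0,1],[-0.001,0,0.09,0,1],[-0.001,0,0.09,0,1]]]'; python3 -c "
from h import *;jaw()"
```

```text
time: 6.3
tool_pos: [0.6521, 0.14, 0.1121]
tcp_rot: [-0.6, 0.368, -0.373, 0.604]
wrist_force: [-0.2, -0.9, 1.3]
width: 0.0853
t 6.3 pos [0.6521 0.14   0.1121] jawyaw deg -63.3 down [ 0.01   0.002 -1.   ] q6 1.26 w 0.0853 F [-0.2 -0.9  1.3]
```

```bash
python3 -m jog '[[[-0.03,-0.035,0,0,1],[-0.06,-0.07,0,0,1],[-0.09,-0.105,0,0,1],[-0.12,-0.14,0,0,1],[-0.15,-0.175,0,0,1],[-0.18,-0.21,0,0,1],[-0.207,-0.244,0,0,1],[-0.207,-0.244,0,0,1],[-0.207,-0.244,0,0,1],[-0.207,-0.244,0,0,1]]]'
python3 - <<'E'
from h import *
from station import vision
jaw()
d=vision.read_camera("top");np.savez("top4.npz",**d)
cv2.imwrite("pics/t4.png",d["frame"][...,::-1])
p,m=blob(d,267,137,.022,.045,.031);print(rect(p))
E
```

```text
time: 7.3
tool_pos: [0.4428, -0.1039, 0.1051]
tcp_rot: [-0.602, 0.371, -0.371, 0.602]
wrist_force: [0.4, 1.2, -0.2]
width: 0.0853
t 7.3 pos [ 0.4428 -0.1039  0.1051] jawyaw deg -63.2 down [ 0.  0. -1.] q6 0.8 w 0.0853 F [ 0.4  1.2 -0.2]
([647.4, 139.2, 58.6, 57.6], -89.6)
```

View pics/t4.png

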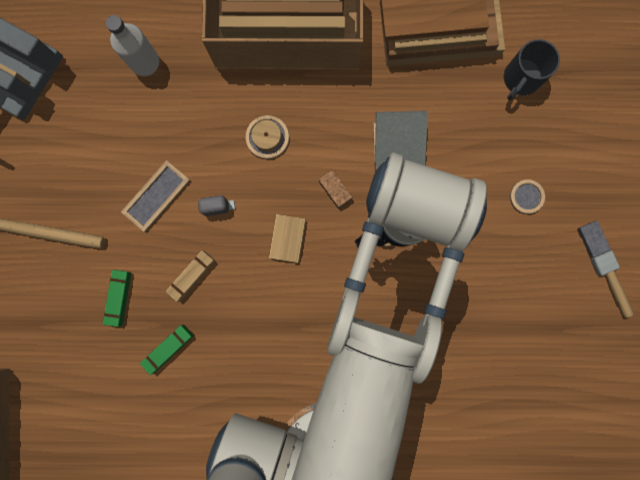

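The top view shows the big wheel at (267,134), inside its nest and level: fitted at (647,139) mm against the nest centre at (649,139). Now for the small wheel.

```bash
python3 -m jog '[[[0.0015,0,-0.04,0,1],[0.0015,0,-0.08,0,1],[0.0015,0,-0.096,0,1],[0.0015,0,-0.096,0,1],[0.0015,0,-0.096,0,0],[0.0015,0,-0.096,0,0],[0.0015,0,-0.096,0,0],[0.0015,0,-0.096,0,0],[0.0015,0,-0.096,0,0],[0.0015,0,-0.096,0,0],[0.0015,0,-0.096,0,0],[0.0015,0,-0.096,0,0],[0.0015,0,-0.096,0,0]]]' 40; python3 -c "
from h import *;jaw()"
```

```text
time: 8.65
tool_pos: [0.4453, -0.1047, 0.0112]
tcp_rot: [-0.602, 0.37, -0.372, 0.602]
wrist_force: [0.8, 0.0, 6.2]
width: 0.0381
t 8.65 pos [ 0.4453 -0.1047  0.0112] jawyaw deg -63.3 down [ 0.004 -0.001 -1.   ] q6 0.8 w 0.0381 F [0.8 0.  6.2]
```

```bash
python3 -m jog '[[[0,0,0.04,0,0],[0,0,0.07,0,0],[0.012,-0.04,0.07,0,0],[0.024,-0.08,0.07,0,0],[0.036,-0.12,0.07,0,0],[0.048,-0.16,0.07,0,0],[0.06,-0.2,0.07,0,0],[0.072,-0.24,0.07,0,0],[0.0845,-0.285,0.07,0,0],[0.0845,-0.2885,0.06,0,0],[0.0845,-0.2885,0.04,0,0],[0.0845,-0.2885,0.03,0,0],[0.0845,-0.2885,0.03,0,0]]]'
python3 - <<'E'
from h import *
from station import vision
jaw()
d=vision.read_camera("side")
cv2.imwrite("pics/s5.png",cv2.resize(d["frame"][100:220,240:400,::-1],None,fx=5,fy=5))
E
```

```text
time: 9.95
tool_pos: [0.5273, -0.3915, 0.0367]
tcp_rot: [-0.602, 0.372, -0.369, 0.602]
wrist_force: [0.3, -0.1, -0.6]
width: 0.0383
t 9.95 pos [ 0.5273 -0.3915  0.0367] jawyaw deg -63.2 down [-0.003  0.003 -1.   ] q6 0.41 w 0.0383 F [ 0.3 -0.1 -0.6]
```

View pics/s5.png

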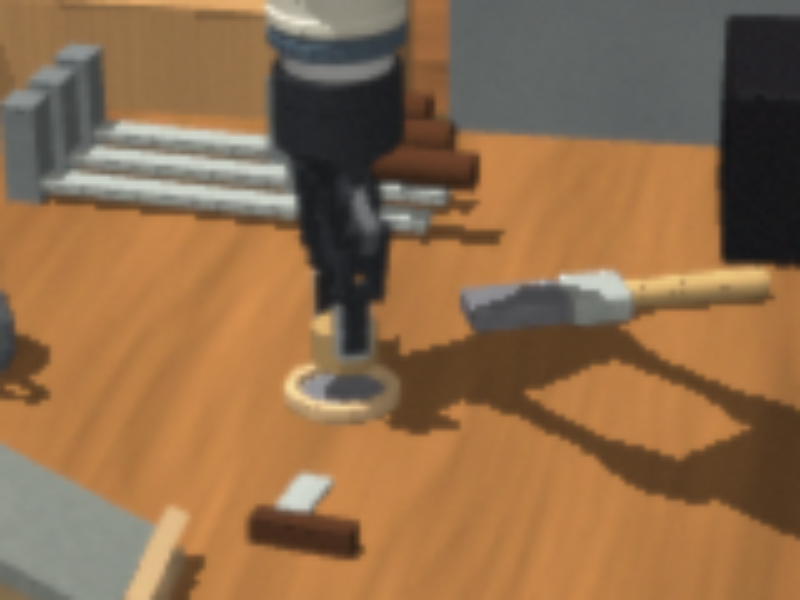

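The small wheel is held above its nest (crop (343,390)). Lowering it.

```bash
python3 -m jog '[[[0.002,-0.0015,-0.008,0,0],[0.002,-0.0015,-0.014,0,0],[0.002,-0.0015,-0.017,0,0],[0.002,-0.0015,-0.019,0,0],[0.002,-0.0015,-0.02,0,0],[0.002,-0.0015,-0.02,0,0]]]'; python3 -c "
from h import *;jaw()"
```

```text
time: 10.6
tool_pos: [0.5305, -0.3944, 0.0193]
tcp_rot: [-0.602, 0.371, -0.371, 0.602]
wrist_force: [0.4, 0.7, -0.3]
width: 0.038
t 10.6 pos [ 0.5305 -0.3944  0.0193] jawyaw deg -63.3 down [ 0. -0. -1.] q6 0.41 w 0.038 F [ 0.4  0.7 -0.3]
```

```bash
python3 -m jog '[[[-0.001,0.001,-0.003,0,0],[-0.001,0.001,-0.003,0,0],[-0.001,0.001,-0.003,0,0.7],[-0.001,0.001,-0.003,0,1],[-0.001,0.001,-0.003,0,1],[-0.001,0.001,-0.003,0,1],[-0.001,0.001,0.03,0,1],[-0.001,0.001,0.06,0,1],[-0.001,0.001,0.09,0,1],[-0.001,0.001,0.09,0,1]]]'; python3 -c "
from h import *;jaw()"
```

```text
time: 11.6
tool_pos: [0.5315, -0.3951, 0.1159]
tcp_rot: [0.603, -0.367, 0.374, -0.602]
wrist_force: [0.9, -0.7, 1.1]
width: 0.0853
t 11.6 pos [ 0.5315 -0.3951  0.1159] jawyaw deg -63.3 down [ 0.008 -0.006 -1.   ] q6 0.41 w 0.0853 F [ 0.9 -0.7  1.1]
```

```bash
python3 -m jog '[[[-0.01,0.04,0,0.12,1],[-0.02,0.08,0,0.24,1],[-0.03,0.12,0,0.36,1],[-0.04,0.16,0,0.48,1],[-0.05,0.2,0,0.6,1],[-0.06,0.24,0,0.72,1],[-0.07,0.28,0,0.84,1],[-0.08,0.32,0,0.96,1],[-0.09,0.36,0,1.08,1],[-0.1,0.4,0,1.2,1],[-0.11,0.44,0,1.32,1],[-0.12,0.48,0,1.44,1],[-0.13,0.52,0,1.56,1],[-0.14,0.56,0,1.68,1],[-0.15,0.6,0,1.8,1],[-0.16,0.64,0,1.92,1],[-0.169,0.681,0,1.972,1],[-0.169,0.681,0,1.972,1],[-0.169,0.681,0,1.972,1]]]'
python3 - <<'E'
from h import *
from station import vision
jaw()
d=vision.read_camera("side")
cv2.imwrite("pics/s6.png",d["frame"][...,::-1])
d=vision.read_camera("top");p,m=blob(d,528,197,.022,.045,.031,r=25);print(rect(p))
E
```

```text
time: 13.5
tool_pos: [0.3599, 0.288, 0.1085]
tcp_rot: [0.641, 0.298, -0.298, -0.641]
wrist_force: [-0.1, 1.0, 0.2]
width: 0.0851
t 13.5 pos [0.3599 0.288  0.1085] jawyaw deg 49.9 down [-0.001 -0.001 -1.   ] q6 -0.27 w 0.0851 F [-0.1  1.   0.2]
([528.3, -392.1, 39.8, 38.6], 88.8)
```

View pics/s6.png

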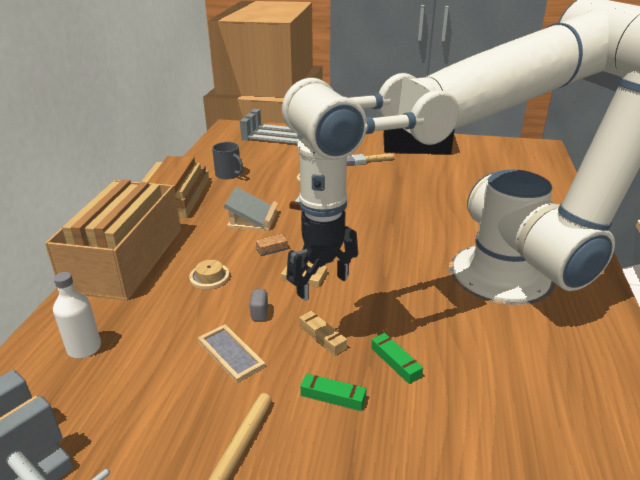

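The small wheel is seated at (528,−392) mm. The gripper is above the pine chassis (side view (322,332)), and both green bars are clear of it. Descending.

```bash
python3 -m jog '[[[0.002,-0.0015,-0.04,0,1],[0.002,-0.0015,-0.08,0,1],[0.002,-0.0015,-0.098,0,1],[0.002,-0.0015,-0.098,0,1],[0.002,-0.0015,-0.098,0,0],[0.002,-0.0015,-0.098,0,0],[0.002,-0.0015,-0.098,0,0],[0.002,-0.0015,-0.098,0,0],[0.002,-0.0015,-0.098,0,0],[0.002,-0.0015,-0.098,0,0],[0.002,-0.0015,-0.098,0,0],[0.002,-0.0015,-0.098,0,0],[0.002,-0.0015,-0.098,0,0],[0.002,-0.0015,-0.098,0,0]]]' 40; python3 -c "
from h import *;jaw()"
```

```text
time: 15.0
tool_pos: [0.3635, 0.2867, 0.013]
tcp_rot: [-0.641, -0.298, 0.296, 0.642]
wrist_force: [0.4, -0.4, 6.2]
width: 0.031
t 15.0 pos [0.3635 0.2867 0.013 ] jawyaw deg 49.7 down [ 0.003  0.001 -1.   ] q6 -0.27 w 0.031 F [ 0.4 -0.4  6.2]
```

```bash
python3 -m jog '[[[0,0,0.04,0,0],[0,0,0.08,0,0],[0.035,0.017,0.08,0,0],[0.07,0.034,0.08,0,0],[0.105,0.051,0.08,0,0],[0.14,0.068,0.08,0,0],[0.1615,0.0785,0.08,0,0],[0.1615,0.0785,0.05,0,0],[0.1615,0.0785,0.03,0,0],[0.1615,0.0785,0.025,0,0],[0.1615,0.0785,0.025,0,0]]]'
python3 - <<'E'
from h import *
from station import vision
jaw()
d=vision.read_camera("side")
cv2.imwrite("pics/s7.png",cv2.resize(d["frame"][240:400,150:350,::-1],None,fx=4,fy=3.7))
E
```

```text
time: 16.1
tool_pos: [0.5233, 0.3642, 0.035]
tcp_rot: [0.642, 0.296, -0.298, -0.641]
wrist_force: [0.5, -0.9, -0.3]
width: 0.0309
t 16.1 pos [0.5233 0.3642 0.035 ] jawyaw deg 49.7 down [-0.002 -0.001 -1.   ] q6 -0.31 w 0.0309 F [ 0.5 -0.9 -0.3]
```

View pics/s7.png

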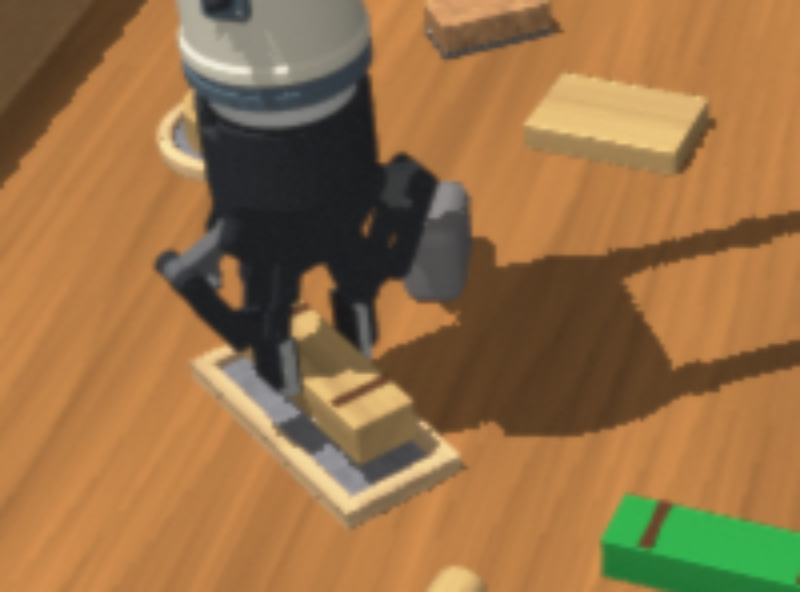

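The chassis is lined up over the long nest. Lowering it.

```bash
python3 -m jog '[[[0.001,0.001,-0.007,0,0],[0.001,0.001,-0.013,0,0],[0.001,0.001,-0.015,0,0],[0.001,0.001,-0.017,0,0],[0.001,0.001,-0.019,0,0],[0.001,0.001,-0.019,0,0]]]'; python3 -c "
from h import *;jaw()"
```

```text
time: 16.75
tool_pos: [0.5251, 0.3656, 0.018]
tcp_rot: [-0.642, -0.297, 0.297, 0.642]
wrist_force: [-1.4, -1.3, 2.3]
width: 0.0309
t 16.75 pos [0.5251 0.3656 0.018 ] jawyaw deg 49.7 down [ 0.  0. -1.] q6 -0.31 w 0.0309 F [-1.4 -1.3  2.3]
```

```bash
python3 -m jog '[[[0,0,0,0,0.7],[0,0,0,0,0.75],[0,0,0,0,0.75],[0,0,0,0,0.75],[0,0,0.03,0,0.75],[0,0,0.07,0,0.9],[0,0,0.09,0,1],[-0.012,-0.04,0.09,0.08,1],[-0.024,-0.08,0.09,0.16,1],[-0.036,-0.12,0.09,0.24,1],[-0.048,-0.16,0.09,0.32,1],[-0.06,-0.2,0.09,0.4,1],[-0.072,-0.24,0.09,0.48,1],[-0.085,-0.271,0.09,0.553,1],[-0.085,-0.271,0.09,0.553,1],[-0.085,-0.271,0.09,0.553,1],[-0.085,-0.271,0.09,0.553,1]]]'
python3 - <<'E'
from h import *
from station import vision
jaw()
d=vision.read_camera("top")
cv2.imwrite("pics/t8.png",d["frame"][...,::-1])
p,m=blob(d,156,197,.02,.045,.031,r=40);print(rect(p))
d=vision.read_camera("side")
cv2.imwrite("pics/s8.png",d["frame"][...,::-1])
E
```

```text
time: 18.45
tool_pos: [0.4403, 0.0953, 0.1074]
tcp_rot: [-0.536, -0.461, 0.461, 0.536]
wrist_force: [0.4, -0.2, -0.7]
width: 0.0853
t 18.45 pos [0.4403 0.0953 0.1074] jawyaw deg 81.4 down [ 0.001  0.001 -1.   ] q6 -1.28 w 0.0853 F [ 0.4 -0.2 -0.7]
([522.9, 365.2, 110.0, 35.4], -40.1)
```

View pics/t8.png

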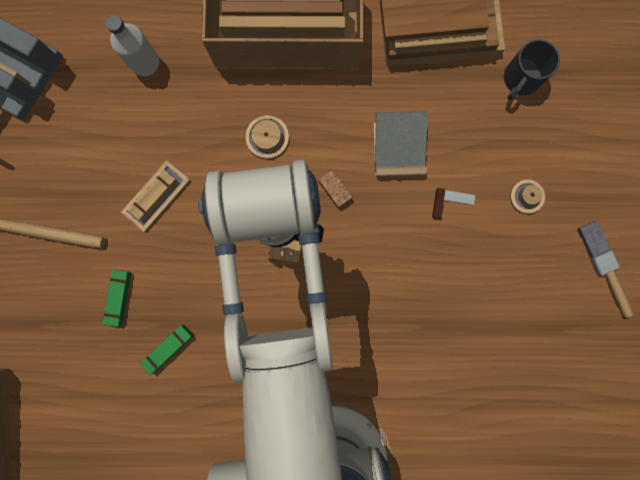

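View pics/s8.png

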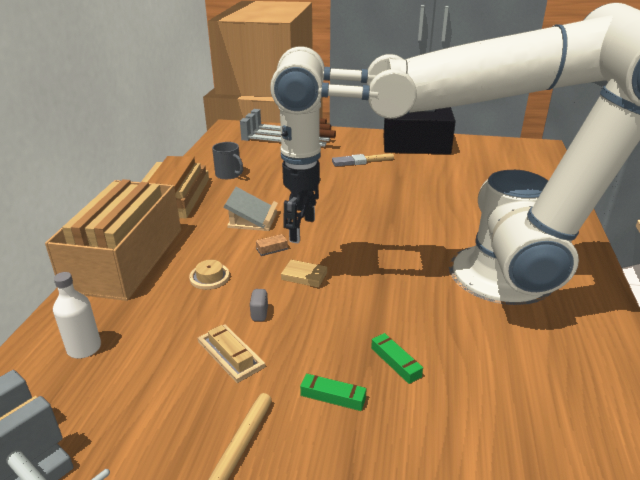

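The top view shows the chassis at (156,195), centred and flat in the long nest. The small wheel is in its nest at (529,195). Next I'll take the bed board at low force so it can pivot in the jaws.

```bash
python3 -m jog '[[[-0.001,-0.001,-0.04,0,1],[-0.001,-0.001,-0.08,0,1],[-0.001,-0.001,-0.104,0,1],[-0.001,-0.001,-0.104,0,1],[-0.001,-0.001,-0.104,0,0],[-0.001,-0.001,-0.104,0,0],[-0.001,-0.001,-0.104,0,0],[-0.001,-0.001,-0.104,0,0],[-0.001,-0.001,-0.104,0,0],[-0.001,-0.001,-0.104,0,0],[-0.001,-0.001,-0.104,0,0],[-0.001,-0.001,-0.104,0,0]]]' 20; python3 -c "
from h import *;jaw()"
```

```text
time: 19.75
tool_pos: [0.4406, 0.094, 0.0055]
tcp_rot: [0.537, 0.463, -0.46, -0.535]
wrist_force: [0.6, 1.2, 6.2]
width: 0.0592
t 19.75 pos [0.4406 0.094  0.0055] jawyaw deg 81.4 down [ 0.004  0.001 -1.   ] q6 -1.29 w 0.0592 F [0.6 1.2 6.2]
```

```bash
python3 -m jog '[[[0,0,0.04,0,0],[0,0,0.08,0,0],[0,0,0.11,0,0],[0,0,0.11,0,0],[0.023,-0.028,0.11,0.02,0],[0.046,-0.056,0.11,0.04,0],[0.069,-0.084,0.11,0.06,0],[0.092,-0.112,0.11,0.09,0],[0.115,-0.14,0.11,0.12,0],[0.138,-0.168,0.11,0.15,0],[0.161,-0.196,0.11,0.183,0],[0.187,-0.2253,0.11,0.183,0],[0.187,-0.2253,0.11,0.183,0],[0.187,-0.2253,0.09,0.183,0],[0.187,-0.2253,0.09,0.183,0],[0.187,-0.2253,0.09,0.183,0]]]'
python3 - <<'E'
from h import *
from station import vision
jaw()
d=vision.read_camera("side");np.savez("side9.npz",**d)
cv2.imwrite("pics/s9.png",cv2.resize(d["frame"][120:260,180:340,::-1],None,fx=5,fy=4.2))
d=vision.read_camera("top");np.savez("top9.npz",**d)
cv2.imwrite("pics/t9.png",d["frame"][...,::-1])
E
```

```text
time: 21.35
tool_pos: [0.6252, -0.1312, 0.0924]
tcp_rot: [-0.491, -0.508, 0.509, 0.492]
wrist_force: [0.9, 0.8, -0.4]
width: 0.0593
t 21.35 pos [ 0.6252 -0.1312  0.0924] jawyaw deg 91.9 down [-0.002  0.001 -1.   ] q6 -1.86 w 0.0593 F [ 0.9  0.8 -0.4]
```

View pics/s9.png

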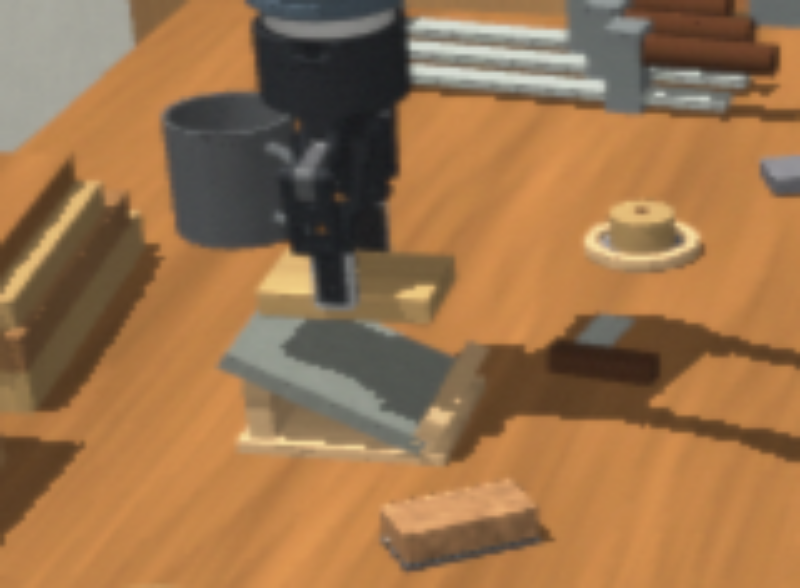

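The board is held level over the stand, with its near end clear of the ledge. Lowering it slowly so the far edge touches and tips the board.

```bash
python3 -m jog '[[[0.002,0,-0.01,0,0],[0.002,0,-0.018,0,0],[0.002,0,-0.021,0,0],[0.002,0,-0.023,0,0],[0.002,0,-0.025,0,0],[0.002,0,-0.027,0,0],[0.002,0,-0.029,0,0],[0.002,0,-0.03,0,0]]]'
python3 - <<'E'
from h import *
from station import vision
jaw()
d=vision.read_camera("side")
cv2.imwrite("pics/s10.png",cv2.resize(d["frame"][120:260,180:340,::-1],None,fx=5,fy=4.2))
E
```

```text
time: 22.25
tool_pos: [0.6271, -0.1315, 0.0644]
tcp_rot: [-0.491, -0.508, 0.509, 0.492]
wrist_force: [-8.7, 2.4, 6.1]
width: 0.0592
t 22.25 pos [ 0.6271 -0.1315  0.0644] jawyaw deg 91.9 down [-0.002  0.    -1.   ] q6 -1.86 w 0.0592 F [-8.7  2.4  6.1]
```

View pics/s10.png

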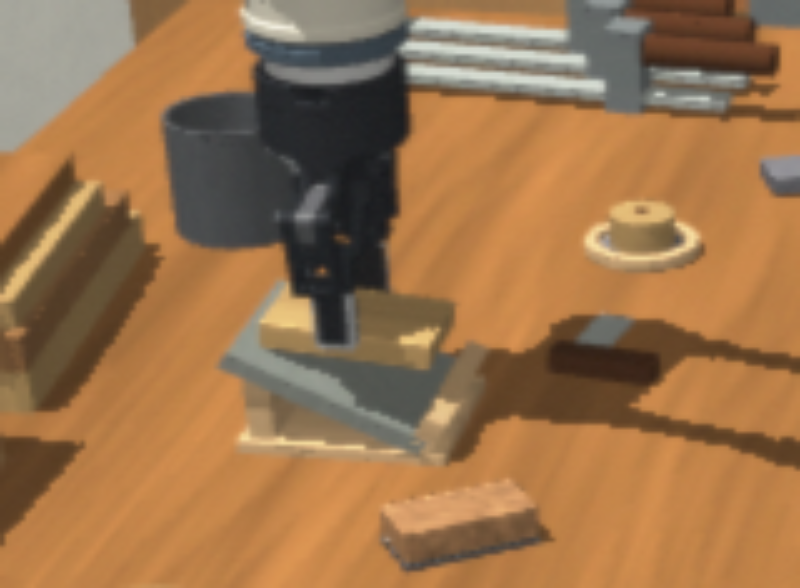

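The far edge is touching and the board has started to tilt, with contact force around 10 N. Continuing down.

```bash
python3 -m jog '[[[0,0,-0.002,0,0],[0,0,-0.004,0,0],[0,0,-0.006,0,0],[0,0,-0.007,0,0],[0,0,-0.008,0,0]]]'
python3 - <<'E'
from h import *
from station import vision
jaw()
d=vision.read_camera("side")
cv2.imwrite("pics/s11.png",cv2.resize(d["frame"][120:260,180:340,::-1],None,fx=5,fy=4.2))
E
```

```text
time: 22.8
tool_pos: [0.6274, -0.1315, 0.0565]
tcp_rot: [-0.491, -0.508, 0.508, 0.492]
wrist_force: [-8.2, 2.0, 6.2]
width: 0.0594
t 22.8 pos [ 0.6274 -0.1315  0.0565] jawyaw deg 91.9 down [-0.001  0.    -1.   ] q6 -1.86 w 0.0594 F [-8.2  2.   6.2]
```

View pics/s11.png

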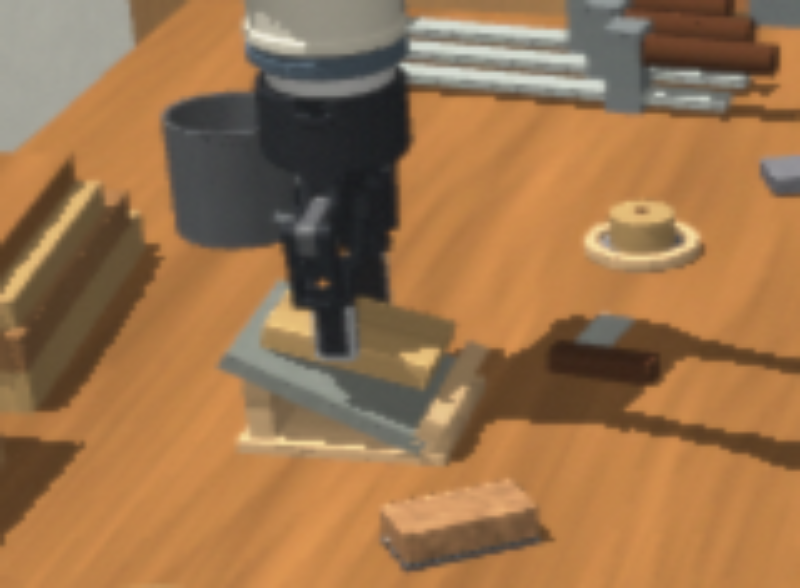

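```bash
python3 -m jog '[[[0.001,0,0,0,0],[0.002,0,0,0,0],[0.003,0,-0.001,0,0],[0.003,0,-0.002,0,0],[0.003,0,-0.003,0,0],[0.003,0,-0.004,0,0],[0.003,0,-0.004,0,0]]]'
python3 - <<'E'
from h import *
from station import vision
jaw()
d=vision.read_camera("side");np.savez("side12.npz",**d)
cv2.imwrite("pics/s12.png",cv2.resize(d["frame"][150:250,200:300,::-1],None,fx=7,fy=6))
E
```

```text
time: 23.55
tool_pos: [0.6305, -0.1321, 0.0525]
tcp_rot: [-0.492, -0.508, 0.508, 0.492]
wrist_force: [-5.8, 0.6, 5.7]
width: 0.0594
t 23.55 pos [ 0.6305 -0.1321  0.0525] jawyaw deg 91.9 down [-0.001 -0.001 -1.   ] q6 -1.86 w 0.0594 F [-5.8  0.6  5.7]
```

View pics/s12.png

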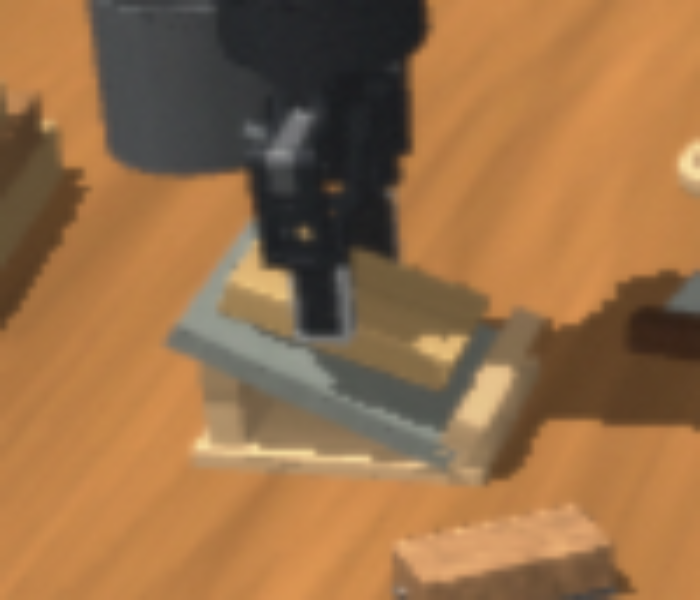

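The board is now nearly parallel to the slope and clear of the ledge. A couple more millimetres, then release.

```bash
python3 -m jog '[[[0,0,-0.001,0,0],[0,0,-0.002,0,0],[0,0,-0.003,0,0],[0,0,-0.003,0,0]]]'; python3 -c "
from h import *;jaw()"; python3 -m jog '[[[0,0,0,0,0.75],[0,0,0,0,0.85],[0,0,0,0,1],[0,0,0,0,1],[0,0,0,0,1],[0,0,0.02,0,1],[0,0,0.05,0,1],[-0.01,0,0.09,0,1],[-0.05,0.03,0.12,0,1],[-0.09,0.06,0.13,0,1],[-0.13,0.09,0.13,0,1],[-0.17,0.12,0.13,0,1],[-0.2,0.15,0.13,0,1],[-0.2,0.15,0.13,0,1]]]'
python3 - <<'E'
from h import *
from station import vision
jaw()
d=vision.read_camera("side");np.savez("side13.npz",**d)
cv2.imwrite("pics/s13.png",cv2.resize(d["frame"][150:250,200:300,::-1],None,fx=7,fy=6))
d=vision.read_camera("top");np.savez("top13.npz",**d)
cv2.imwrite("pics/t13.png",cv2.resize(d["frame"][90:220,340:560,::-1],None,fx=3.6,fy=3.6))
E
```

```text
time: 24.0
tool_pos: [0.6308, -0.1321, 0.0497]
tcp_rot: [-0.492, -0.508, 0.508, 0.491]
wrist_force: [-5.8, 0.9, 6.0]
width: 0.0591
t 24.0 pos [ 0.6308 -0.1321  0.0497] jawyaw deg 91.9 down [ 0.    -0.001 -1.   ] q6 -1.86 w 0.0591 F [-5.8  0.9  6. ]
time: 25.4
tool_pos: [0.4281, 0.0211, 0.1789]
tcp_rot: [0.491, 0.51, -0.508, -0.491]
wrist_force: [0.6, 0.1, 0.7]
width: 0.0855
t 25.4 pos [0.4281 0.0211 0.1789] jawyaw deg 92.1 down [ 0.001  0.001 -1.   ] q6 -1.64 w 0.0855 F [0.6 0.1 0.7]
```

View pics/s13.png

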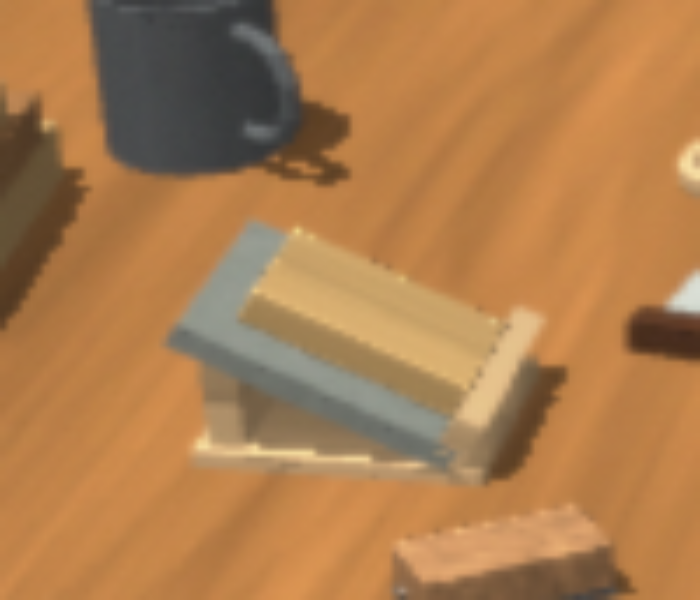

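View pics/t13.png

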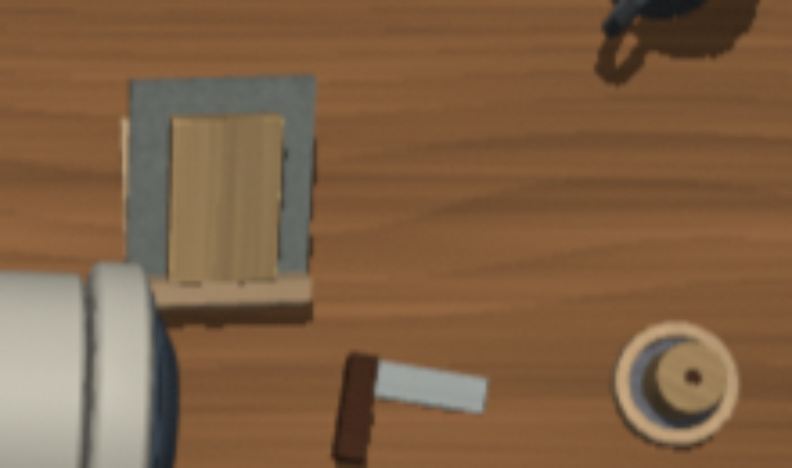

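The board lies flat on the slope with its short edge on the ledge. Both side views of the slope show margin either side. Last check covers all four parts, including whether the small wheel is centred and flat.

Run:
```python
from h import *
d=dict(np.load("top13.npz"));P=pts3(d)
for n,u,v,zt in [("big",267,135,.031),("small",530,195,.031),("chassis",156,196,.031)]:
    p,m=blob(d,u,v,.02,.045,zt,r=45)
    m=cv2.erode(m.astype(np.uint8),np.ones((5,5)))>0
    Q=P[m];Q=Q[abs(Q[:,2]-np.median(Q[:,2]))<.008];c=np.linalg.lstsq(np.c_[Q[:,:2]-Q[:,:2].mean(0),np.ones(len(Q))],Q[:,2],rcond=None)[0]
    print(n,rect(p),"top z",round(c[2],4),"tilt",np.round(np.degrees(c[:2]),1))
s=slice(128,160)
Q=P[s,395:414].reshape(-1,3);c=np.linalg.lstsq(np.c_[Q[:,:2],np.ones(len(Q))],Q[:,2],rcond=None)[0]
r=Q[:,2]-np.c_[Q[:,:2],np.ones(len(Q))]@c;Q=Q[abs(r)<.006];c=np.linalg.lstsq(np.c_[Q[:,:2],np.ones(len(Q))],Q[:,2],rcond=None)[0]
print("board tilt",np.degrees(np.arctan(np.hypot(*c[:2]))),"height normal",(c@[.6275,-.1313,1]-.041)*np.cos(np.radians(28)))
pine=lambda f:(f[...,0]>120)&(f[...,0]-f[...,2]>40)
for n,u,v,z in [("big",267,128,.031),("small",533,190,.031)]:
    im=d["frame"]
cv2.imwrite("pics/t14.png",cv2.resize(d["frame"][160:230,490:570,::-1],None,fx=8,fy=8))
```

```text
big ([646.4, 139.2, 59.7, 58.5], 0.9) top z 0.0312 tilt [-0.4  1. ]
small ([528.2, -391.1, 42.0, 38.3], -89.6) top z 0.0313 tilt [0.1 1.7]
chassis ([522.9, 365.2, 110.0, 35.5], -40.1) top z 0.0314 tilt [-1.7 -1.6]
board tilt 27.68835004397274 height normal 0.01807338829895584
```

View pics/t14.png

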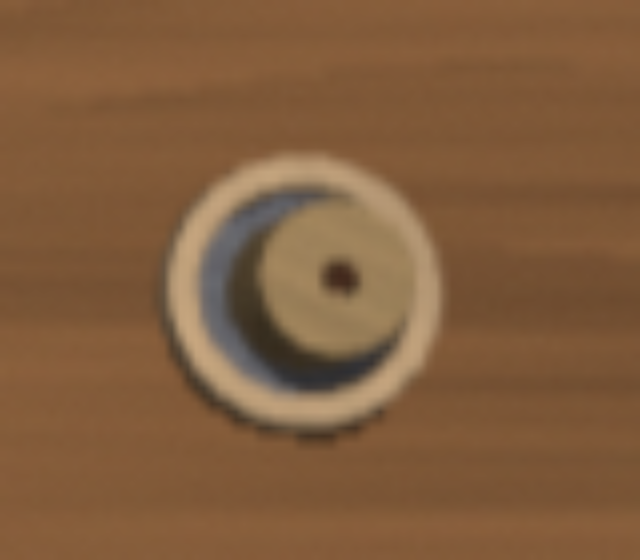

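Run:
```python
from h import *
d=dict(np.load("top13.npz"));print(ray(d,532.6,194.7,.031))
from station import robot;print(robot.job_done())
jaw()
```

```text
[ 0.52780722 -0.3952131   0.031     ]
the job is handed in; nothing more can be done
None
the job is handed in; nothing more can be done
```

All four parts are in their places and the job is handed in at about 25.5 s, well under the 106 s limit. I placed them in the order named: big wheel, small wheel, chassis, bed board. The board was tipped to the slope angle in a loose grip and released to slide down onto the ledge.

What the last checks showed, taken from the cameras with the gripper open and clear:
- **Wheels and chassis:** their tops stand at 31 mm, as expected for parts lying flat on the 5 mm nest floors. They sit within about 3 mm of the nest centres.
- **Bed board:** it tilts 27.7° with its top 18 mm off the slope face. Its short edge is on the ledge, and there is margin on both sides.
- **Disagreement:** the small wheel's y position came out at −391 mm from its outline and −395 mm from its axle mark, with the nest centre at about −393.5 mm. Either reading is well inside the rim.
- **Tilt readings:** the flat parts showed up to about 2° of tilt, which I put down to depth noise.

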